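Tuck the cover plate under the unit's flap and hold it down

ROBOT

A 7-joint arm with a two-finger parallel gripper is mounted at the origin on the work surface. World frame = base frame: x ahead of the robot, y to its left, z up, the work surface at z = 0. Lengths are in m, angles in rad, forces in N, time in s.
With the tool pointing down it reaches from about 0.4 to 0.875 m from the base axis. Payload 19.3 kg.
Tool frame: the origin (TCP) lies at the very end of the fingers, on their centre line; the grasp point (between the pads) lies 19 mm behind it; z points along the fingers, y is the line along which they close (so a half turn about z gives the same grasp; the last joint's range is limited). The gripper opens to 85 mm and grips with 20 to 120 N. Pads are 22 mm wide; open, the fingers measure 114 mm over their backs; the gripper's body (76 mm by 85 mm) begins 54 mm behind the grasp point. The pads swing forward as they close: fully open they stand 13 mm farther back than shut.
Start: joints at [1.054, 0.521, -0.036, 1.599, 0.021, 1.021, -0.113], TCP at [0.27, -0.564, 0.231] pointing down, gripper open.
Joint ranges: [-2.91, 2.91], [-0.3, 2.13], [-1.5, 1.42], [0.17, 2.43], [-1.26, 4.41], [0.16, 1.93], [-2.52, 2.52]. Speed limits (rad/s): [1.89, 1.89, 2.39, 2.39, 3.01, 3.01, 3.01].

INTERFACE

Orientations are given as [roll, pitch, yaw] about the fixed x, y, z axes, in that order (R = Rz(yaw) Ry(pitch) Rx(roll)).
In Python, from workcell import bot gives the robot as it stands.
- The arm moves only by the shell command python3 -m crank 'ROWS' [FORCE]. ROWS is a JSON object of lists of equal length, an entry for each row: "travel": the shift along the world's x, y, z in cm, a list of three; "turn": the turn, a rotation vector about the world's x, y, z in degrees, a list of three; "gripper": the closure, from 0 (fully open) to 1 (shut). A call has exactly 5 rows; each row is the pose to reach, as a shift and turn from the pose commanded when the call began; what a row does not reach only later rows make up. A row lasts 1/10 s, in which the tool goes at most 50 mm and 8.59 degrees, less where a joint would pass 70% of its speed; a pose out of reach is approached as far as the arm can. A call with a gripper value outside its range is refused whole. The fingers move at their own pace and stop on an object; FORCE is the grip in N (left out, the last holds). Time passes only in rows, so rows that repeat a pose let the fingers close, or fill a call up. It gives the time, the measured TCP pose, the force, the opening and the grip force at its end, in the units of the state.
- bot.observe(): the state, without advancing time (a new reading comes with each control period).
- bot.grab_frame(name): name is "scene" or "top" or "wrist"; returns a dict with "pixels" (420x560x3 uint8, red, green, blue), "fx", "fy", "cx", "cy" (pixels), "dist" ([k1, k2, p1, p2, k3] as OpenCV has them; the pictures are not rectified), "extrinsics" (4x4, takes a point from world to camera coordinates). Camera axes: x right, y down, z forward; pixel columns grow to the right and rows downward; lengths in m; the calibration is good to about 2 mm. A picture is of the moment at which its call begins. There is no depth.
- bot.job_done(): hands the job in; it is judged then, once.
The state is a dict: "clock": time; "qpos": joint angles; "qd": joint speeds; "joint_efforts": joint torques, N m; "position": TCP position; "tool_rot": TCP orientation; "force": force on the tool from outside, world axes, zero at the start; "moment": the same for the moment, N m; "grip_width": finger opening in m; "finger_force": force on a finger pad.
Only numpy, scipy, OpenCV 4.12 (cv2) and the standard library are available. Lean on these libraries where they do the work, as an engineer would, in place of code of your own. Each camera call takes 0.05 s, during which the arm holds its last target. There are 200 camera calls.

TASK

First switch the open unit off: turn its power knob fully anticlockwise to the end stop. Then pick up the loose cover plate by its rib, lay it on the unit's bare bed and slide its front edge (the one farther from the rib) squarely under the hinged flap, at least 15 mm deep and centred, without lifting the flap, and press it down flat until the unit has sunk at least half-way on its sprung rest. Finish while still gripping the plate and holding it pressed down like that, with the knob left off and the other things on the bench left alone.

Things in the scene. Friction and masses are not known exactly. Their poses are not given: they have to be found in the camera images.
- rest: black work rest, 250 (x) x 210 (y) x 30 mm, fixed to the bench, and on it, 10 mm higher on springs, a white open electronics unit, floor 240 x 200 mm, top of floor 50 mm over the bench. Origin on the bench below the bed's centre (rest: y -135 to +75 mm). x points from the near end of the bed to the flap (within 0.35 rad of straight away from the robot), y left, z up
- bed (a point): centre of the top face of the unit's aluminium bed, flat and bare, 200 (x) x 100 (y) mm, 64 mm over the bench when not pressed; axes as the rest's; sinks with the unit. On its -y side a green circuit board carries the knob and parts no higher than the bed. Two hinge posts at x = 108, y = +-58 mm reach 11 mm above the bed's top
- unit (a joint): how far the white unit has sunk on the springs of its rest: 0 = up, 0.008 m = bottom stop. It starts to sink at a downward push of about 3.5 N and needs 0.9 N more for each mm (about 11 N at the stop); nothing but up-and-down motion is possible
- flap (a joint): dark steel flap (the lap) across the far end of the bed: leaf 55 mm long (x), 96 mm wide, 3 mm thick, hinged at its far edge at bed x = +105 mm, lightly sprung down. 0 = lying level, its underside 6.5 mm above the bed's top; grows as its near edge is lifted, rad. A low ledge under it stops a plate at bed x = +95 mm
- flap_tip (a point): middle of the flap's near (free) edge, on the underside; at bed x = +50 mm, y = 0, z = +6.5 mm when the flap is level
- knob (a joint): power knob of the unit, rad: 0 = off, its end stop, fully anticlockwise seen from above; grows clockwise up to 2.4 rad; starts somewhere between 0.7 and 1.3. Friction about 0.03 N m
- plate: loose aluminium cover plate, 135 x 90 mm, 4 mm thick, about 0.18 kg, lying flat on the bench with its rib up. The rib stands across the plate: 12 mm thick (x), 44 mm long (y), top 40 mm above the plate's underside. Origin: on the plate's underside, below the rib's middle; x points to the front edge, 80 mm from the origin (the rear edge is at -55 mm), y along the rib, z up
- plate_edge (a point): middle of the plate's front edge (the one farther from the rib, to be tucked), on the underside
- knob_grip (a point): on the knob's turning axis, at the height to grip, 99 mm over the bench, at x = 10, y = -98 mm from the bed's centre. The grip is an upright bar 42 mm long, 14 mm thick, on a 44 mm disc; its top is 7 mm above this point, the disc's top 23 mm below it. At joint value 0 the bar lies along the bed's x; at value q it is turned clockwise from there by q
- screwdriver: bystander, to be left alone: loose screwdriver with a grey handle, 200 mm long, lying on the mat
- tape: bystander, to be left alone: roll of tape, 84 mm across, 24 mm high, lying flat; origin at its underside's centre
- socket: bystander, to be left alone: steel socket, 24 mm across, 34 mm tall, standing on end; origin at its underside's centre
- jar: bystander, to be left alone: glass jar, 60 mm across, 75 mm tall; origin at its underside's centre
- wrench: bystander, to be left alone: steel wrench lying on the mat
- parts_tray: bystander, to be left alone: open grey parts tray, 130 x 100 x 35 mm; origin at its underside's centre
Not all that is in view belongs to the job. Of the things shaped like the plate, the aluminium one is meant.

How it is judged:
By the outcome, as a careful person would: the job done as asked, in the order asked, and still so for the second after the job is handed in, while the arm keeps its last pose, push and grip.
It also fails if it takes over 53 s, if anything falls off the work surface, if the arm or the gripper's body presses on something with over 40 N, if the wrist force passes 120 N, or if a joint passes its speed limit or range.

## Working session

There is one attempt and no reset: what is moved stays moved. The work goes in short steps, Python scripts to look and compute and a shell command to move; the robot and the scene stay as the last step left them, time stands still between calls to the robot, and variables do not carry over. Pictures are saved under pics/ and viewed, at most 10 in all, crops included, and the job is handed in when it is done.

```bash
mkdir -p pics; ls; cat > h.py <<'E'
import numpy as np, cv2, pickle
from workcell import bot
def grab(n,tag):
    f=bot.grab_frame(n); f={k:np.array(v) if not np.isscalar(v) else v for k,v in f.items()}
    pickle.dump(f,open(f'pics/{tag}.pkl','wb')); cv2.imwrite(f'pics/{tag}.png',f['pixels'][:,:,::-1]); return f
def load(tag): return pickle.load(open(f'pics/{tag}.pkl','rb'))
def K(f): return np.array([[f['fx'],0,f['cx']],[0,f['fy'],f['cy']],[0,0,1.]])
def ray(f,px):
    p=cv2.undistortPoints(np.array(px,float).reshape(-1,1,2),K(f),np.array(f['dist'],float)).reshape(-1,2)
    E=np.array(f['extrinsics']);R=E[:3,:3];o=-R.T@E[:3,3]
    d=np.c_[p,np.ones(len(p))]@R
    return o,d/np.linalg.norm(d,axis=1)[:,None]
def onz(f,px,z):
    o,d=ray(f,px); return o+d*((z-o[2])/d[:,2])[:,None]
def tri(fs,pxs):
    A=np.zeros((3,3));b=np.zeros(3);L=[]
    for f,p in zip(fs,pxs):
        o,d=ray(f,p);d=d[0];P=np.eye(3)-np.outer(d,d);A+=P;b+=P@o;L.append((o,P))
    x=np.linalg.solve(A,b); return x,[np.linalg.norm(P@(x-o)) for o,P in L]
def proj(f,X):
    E=np.array(f['extrinsics']);r,_=cv2.Rodrigues(E[:3,:3])
    return cv2.projectPoints(np.array(X,float).reshape(-1,1,3),r,E[:3,3],K(f),np.array(f['dist'],float))[0].reshape(-1,2)
E
python3 - <<'E'
from h import *
fs=[grab(n,n+'0') for n in('scene','top','wrist')]
print(bot.observe())
for f in fs:
    E=f['extrinsics'];print((-E[:3,:3].T@E[:3,3]).round(3),E[2,:3].round(2),f['fx'])
E
```

```text
pics
{'clock': 0.15, 'qpos': array([ 1.0537846 ,  0.52189398, -0.036322  ,  1.5998521 ,  0.0211741 ,
        1.02107298, -0.11276161]), 'qd': array([ 1.39812593e-03,  4.18992733e-05, -2.64477721e-05, -1.18247511e-03,
       -1.35617766e-03, -1.23562239e-03, -1.54294142e-03]), 'joint_efforts': array([ 3.19293715e-03, -9.27394509e+01,  1.98070630e+00, -3.70054650e+01,
        1.78796664e-02,  6.40688231e-03, -4.28560713e-05]), 'position': array([ 0.26993387, -0.56344004,  0.23085641]), 'tool_rot': array([-3.14075058e+00,  3.54396463e-05,  4.46819108e-01]), 'force': array([0.31738814, 0.38494049, 0.53531518]), 'moment': array([0.02110788, 0.02506734, 0.01213701]), 'finger_force': 0.0, 'grip_width': 0.08579400199774427}
[1.727 0.083 0.817] [-0.84 -0.03 -0.54] 536.2635806171951
[0.396 0.039 1.167] [ 0.14 -0.01 -0.99] 421.4840870275059
[ 0.336 -0.532  0.374] [-0.26 -0.12 -0.96] 332.9535512611873
```

View pics/top0.png

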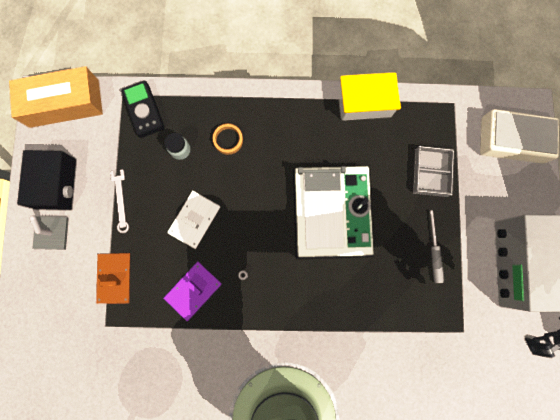

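View pics/scene0.png

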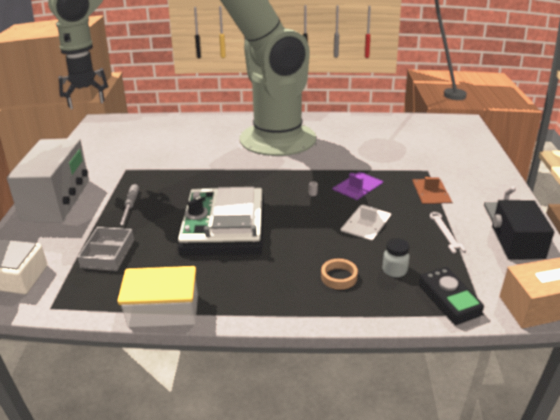

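Top view: the unit is at (333,212), with its knob at (360,206) and flap at (322,180). Three things could be the plate: white/aluminium at (194,220), purple at (193,291) and orange at (113,278). By the description I choose the aluminium one at (194,220), which is (367,221) in the scene view.

```bash
python3 - <<'E'
from h import *
t=load('top0');s=load('scene0')
def crop(f,x,y,w,h,W,H): return cv2.resize(f['pixels'][y:y+h,x:x+w,::-1],(W,H),interpolation=cv2.INTER_CUBIC)
a=np.hstack([crop(t,160,185,66,66,396,300) if 0 else crop(t,155,180,80,60,400,300),crop(s,330,195,80,60,400,300)])
b=np.hstack([crop(t,280,155,120,90,400,300) if 0 else crop(t,273,157,133,100,400,300),crop(s,170,175,107,80,400,300)])
cv2.imwrite('pics/c1.png',np.vstack([a,b]))
for n,p in(('plate',[194,220]),('knob',[360,206]),('flap',[322,180])): print(n,onz(t,[p],0.05))
E
```

```text
plate [[0.51859504 0.25242096 0.05      ]]
knob [[ 0.56562714 -0.19159866  0.05      ]]
flap [[ 0.63470958 -0.08870416  0.05      ]]
```

View pics/c1.png

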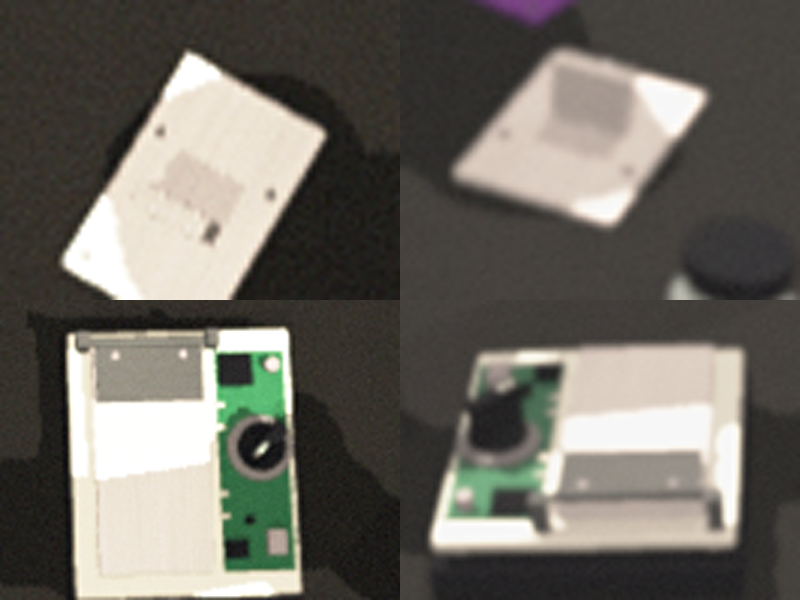

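The close crop confirms the bare aluminium plate with its upright rib. It also shows the unit, with the flap at the far end and the knob bar turned about 50° clockwise.

```bash
cat > m.py <<'E'
from h import *
def quad(f,seed,win,thr=110,sat=70):
    im=f['pixels'];hsv=cv2.cvtColor(im,cv2.COLOR_RGB2HSV)
    m=((hsv[:,:,2]>thr)&(hsv[:,:,1]<sat)).astype(np.uint8)
    x,y=seed;w=np.zeros_like(m);w[y-win:y+win,x-win:x+win]=1;m=cv2.morphologyEx(m*w,cv2.MORPH_CLOSE,np.ones((5,5)))
    cs,_=cv2.findContours(m,cv2.RETR_EXTERNAL,cv2.CHAIN_APPROX_NONE)
    c=max(cs,key=cv2.contourArea);h=cv2.convexHull(c)
    for e in np.arange(1,15,.5):
        q=cv2.approxPolyDP(h,e,True)
        if len(q)==4:break
    q=q.reshape(-1,2).astype(float);p=c.reshape(-1,2).astype(float)
    L=[]
    for i in range(4):   # line fits of the sides
        a,b=q[i],q[(i+1)%4];u=(b-a)/np.linalg.norm(b-a);t=(p-a)@u/np.linalg.norm(b-a);n=np.abs((p-a)@[-u[1],u[0]])
        s=p[(t>.12)&(t<.88)&(n<3)]
        v=cv2.fitLine(s.astype(np.float32),cv2.DIST_HUBER,0,.01,.01).ravel();L.append(np.cross([v[2],v[3],1],[v[2]+v[0],v[3]+v[1],1]))
    r=[np.cross(L[i-1],L[i]) for i in range(4)]
    return np.array([k[:2]/k[2] for k in r]),cv2.contourArea(c)
E
python3 - <<'E'
from m import *
t=load('top0');s=load('scene0')
for nm,st,ss,w,z in(('plate',(194,220),(367,221),34,.004),('unit',(333,212),(223,216),48,.05)):
    qt,a=quad(t,st,w);qs,b=quad(s,ss,w);print(nm,a,b,qt.round(1).tolist(),qs.round(1).tolist())
    W=onz(t,qt,z);V=onz(s,qs,z)
    for q,P in zip(qt,W):
        j=np.argmin(np.linalg.norm(V-P,axis=1));x,r=tri([t,s],[[q],[qs[j]]])
        print(P.round(4),V[j].round(4),'tri',x.round(4),np.round(r,4))
    print([round(float(np.linalg.norm(W[i]-W[i-1])),4) for i in range(4)])
E
```

```text
plate 1591.5 1050.5 [[192.3, 190.3], [219.8, 206.1], [195.0, 248.2], [166.2, 232.8]] [[361.0, 203.8], [392.2, 212.8], [371.9, 240.2], [339.2, 229.5]]
[0.6074 0.27   0.004 ] [0.6153 0.268  0.004 ] tri [ 0.6082  0.2701 -0.001 ] [0.0009 0.0009]
[0.5642 0.1909 0.004 ] [0.5683 0.1864 0.004 ] tri [0.5645 0.189  0.0016] [0.0022 0.0022]
[0.4456 0.2548 0.004 ] [0.441  0.2558 0.004 ] tri [0.4455 0.2548 0.0068] [0.0004 0.0004]
[0.4865 0.3366 0.004 ] [0.4864 0.3389 0.004 ] tri [0.4866 0.3378 0.0038] [0.0011 0.0011]
[0.138, 0.0901, 0.1347, 0.0914]
unit 6527.5 3681.0 [[368.0, 167.0], [372.5, 254.6], [297.5, 256.3], [295.2, 167.0]] [[261.0, 185.6], [261.0, 240.5], [175.9, 241.2], [192.8, 188.6]]
[ 0.6738 -0.2146  0.05  ] [ 0.6889 -0.2191  0.05  ] tri [ 0.6767 -0.2197  0.0405] [0.003 0.003]
[ 0.4361 -0.2242  0.05  ] [ 0.4379 -0.2204  0.05  ] tri [ 0.4359 -0.2226  0.0491] [0.0017 0.0017]
[ 0.4279 -0.0249  0.05  ] [ 0.4199 -0.028   0.05  ] tri [ 0.4278 -0.026   0.0546] [0.0014 0.0014]
[ 0.6692 -0.0155  0.05  ] [ 0.682  -0.0111  0.05  ] tri [ 0.671 -0.014  0.042] [0.0019 0.0019]
[0.1991, 0.238, 0.1995, 0.2415]
```

```bash
python3 -m crank '{"travel":[[1,2,3],[4,5,5],[8,9,5],[11,14,5],[15,18,5]],"turn":[[0,0,-8],[0,0,-16],[0,0,-24],[0,0,-32],[0,0,-40]],"gripper":[0,0,0,0,0]}' 60
python3 -m crank '{"travel":[[3,4,0],[6,8,0],[9,12,0],[12,16,0],[14.4,19.7,0]],"turn":[[0,0,-8],[0,0,-16],[0,0,-24],[0,0,-30],[0,0,-35]],"gripper":[0,0,0,0,0]}'
python3 - <<'E'
from h import *
grab('wrist','w1');grab('top','t1');print(bot.observe()['qpos'].round(2),bot.observe()['position'])
E
```

```text
clock: 0.65
position: [0.4017, -0.4029, 0.2813]
tool_rot: [-3.141, 0.0, -0.246]
force: [0.9, -1.1, -0.1]
grip_width: 0.0854
finger_force: 0.0
clock: 1.15
position: [0.543, -0.2108, 0.2812]
tool_rot: [3.141, -0.0, -0.856]
force: [1.4, -0.4, -0.3]
grip_width: 0.0851
finger_force: 0.0
[ 0.17  0.41  0.12  1.66 -0.06  1.08 -2.11] [ 0.54560362 -0.20531674  0.28066082]
```

View pics/w1.png

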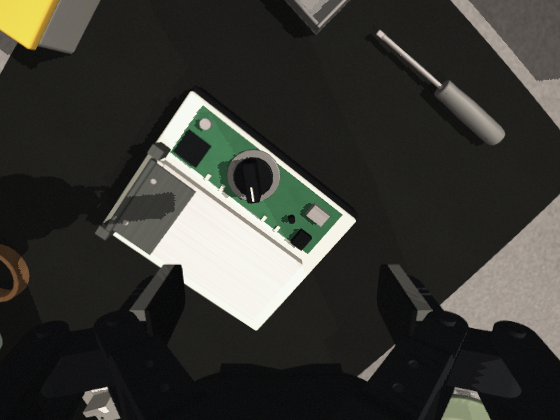

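Wrist view: the unit is in full view, with the knob disc centred near (254,176). The black bar points roughly down the image, its white pointer at (253,195), and the flap is at (150,213).

```bash
python3 - <<'E'
from h import *
f=load('w1');t=load('top0')
g=f['pixels'][145:210,220:285]
cv2.imwrite('pics/k1.png',np.hstack([cv2.resize(g[:,:,::-1],(390,390),interpolation=cv2.INTER_CUBIC),cv2.resize(np.clip(g[:,:,::-1].astype(int)*3,0,255).astype(np.uint8),(390,390),interpolation=cv2.INTER_CUBIC)]))
# unit quad in wrist, colour points
print('top pred',proj(t,[[.5642,-.1874,.106]]).round(1),'wrist pred',proj(f,[[.5642,-.1874,.106],[.5642,-.1874,.076]]).round(1))
for n,p in(('floor corners',[[194,92],[355,218],[257,329]]),):print(n,onz(f,p,.05).round(4))
E
```

```text
top pred [[362.8 203.3]] wrist pred [[248.8 189.9]
 [251.3 183.3]]
floor corners [[ 0.6729 -0.2185  0.05  ]
 [ 0.4424 -0.2297  0.05  ]
 [ 0.4308 -0.0335  0.05  ]]
```

View pics/k1.png

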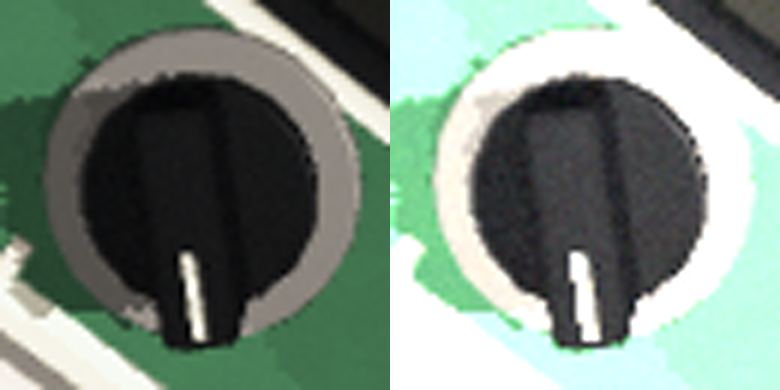

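Crop: the bar axis runs from about (248,163) to (254,200) in the wrist image. The arm was still settling in that frame, so I take a settled one.

```bash
python3 - <<'E'
from m import *
print(bot.observe()['position'].round(4),bot.observe()['qd'].round(3).max())
f=grab('wrist','w2');t=load('top0');print(bot.observe()['position'].round(4))
f=grab('wrist','w2')
x,y=proj(f,[[.5642,-.1874,.085]])[0].round().astype(int);x0,y0=x-35,y-40
g=f['pixels'][y0:y0+75,x0:x0+75]
cv2.imwrite('pics/k2.png',cv2.resize(np.clip(g[:,:,::-1].astype(int)*2.5,0,255).astype(np.uint8),(600,600),interpolation=cv2.INTER_CUBIC))
print(x0,y0,'scale 8')
q,a=quad(f,(x,min(y+30,300)),140,thr=120)
print(a,q.round(1).tolist(),onz(f,q,.05).round(4).tolist())
E
```

```text
[ 0.5456 -0.2053  0.2807] 0.187
[ 0.5437 -0.209   0.2808]
217 144 scale 8
26125.0 [[190.3, 84.7], [357.7, 219.9], [255.5, 330.0], [118.2, 236.1]] [[0.681, -0.2184, 0.05], [0.4392, -0.2292, 0.05], [0.4302, -0.0303, 0.05], [0.6425, -0.0208, 0.05]]
```

View pics/k2.png

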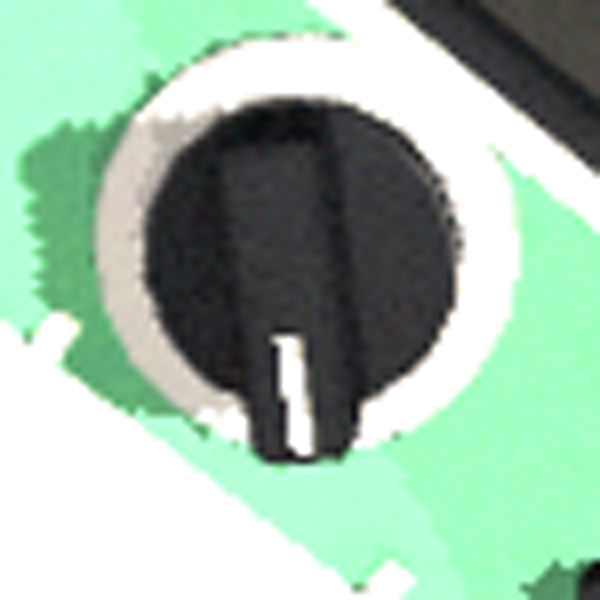

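```bash
python3 - <<'E'
from h import *
f=load('w2');t=load('top0')
b=onz(f,[[251.2,161.9],[255.2,200.9]],.106);d=b[0]-b[1]
print(b.round(4),'mid',b.mean(0).round(4),'len',np.linalg.norm(d),'yaw',np.arctan2(d[1],d[0]))
print('disc@.076',onz(f,[[254.8,175.3]],.076).round(4),'grey ring@.064',onz(f,[[217+308/8,144+240/8]],.062).round(4))
# top-view disc: knob mask
g=t['pixels'][190:225,343:380].astype(int);m=(g.max(2)<60).astype(np.uint8)
n,l,s,c=cv2.connectedComponentsWithStats(m);print(s[1:],c[1:]+[343,190])
print('tri knob', tri([t,f],[[[360,206]],[[254.8,175.3]]]))
o=bot.observe();print(o['position'],o['tool_rot'])
E
```

```text
[[ 0.5806 -0.208   0.106 ]
 [ 0.5526 -0.181   0.106 ]] mid [ 0.5666 -0.1945  0.106 ] len 0.03890767698999339 yaw -0.7680684800820918
disc@.076 [[ 0.5674 -0.1943  0.076 ]] grey ring@.064 [[ 0.5667 -0.1931  0.062 ]]
[[ 28   0   9  35 299]
 [  9   7  16  17 180]] [[375.21070234 206.44816054]
 [359.90555556 204.79444444]]
tri knob (array([ 0.56536454, -0.19032739,  0.05489257]), [np.float64(0.0005477045657528883), np.float64(0.0005477045657529465)])
[ 0.54244917 -0.211382    0.28092551] [ 3.14111204e+00  5.49282557e-04 -8.47991376e-01]
```

```bash
python3 -m crank '{"travel":[[0.8,0.6,-2.5],[1.6,1.2,-5],[2.4,1.9,-8],[2.4,1.9,-8],[2.4,1.9,-8]],"turn":[[0,0,2],[0,0,4],[0,0,4],[0,0,4],[0,0,4]],"gripper":[0,0,0,0,0]}'
python3 - <<'E'
from h import *
f=grab('wrist','w3');o=bot.observe();print(o['position'],o['tool_rot'],o['qd'].round(3))
x,y=proj(f,[[.566,-.192,.09]])[0].round().astype(int);x0,y0=x-50,y-50;print(x0,y0)
tp=proj(f,[[.566,-.192,.106]]);print(tp)
g=np.clip(f['pixels'][y0:y0+100,x0:x0+100,::-1].astype(int)*2.5,0,255).astype(np.uint8)
cv2.imwrite('pics/k3.png',cv2.resize(g,(600,600),interpolation=cv2.INTER_CUBIC))
E
```

```text
clock: 1.85
position: [0.5654, -0.1949, 0.2018]
tool_rot: [3.141, 0.0, -0.782]
force: [0.7, 0.1, 1.2]
grip_width: 0.0849
finger_force: 0.0
[ 0.5658574  -0.19497803  0.2026211 ] [-3.14154860e+00 -1.09733090e-03 -7.82679929e-01] [-0.004 -0.017 -0.002 -0.005 -0.001 -0.004 -0.004]
227 156
[[277.32335136 212.13318443]]
```

View pics/k3.png

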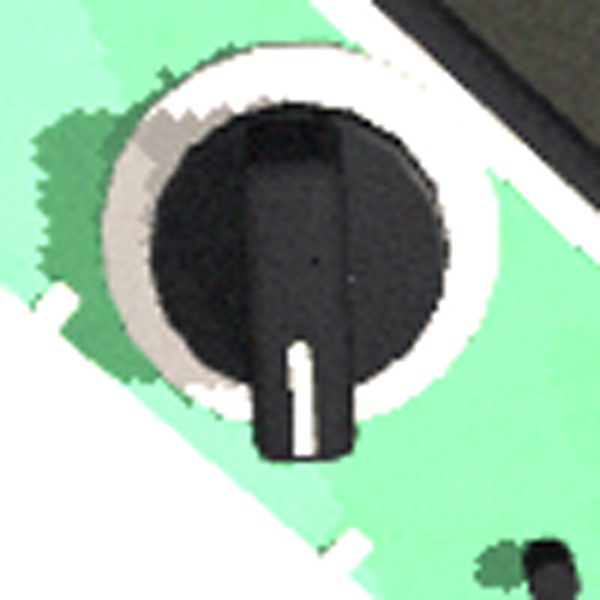

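Crop: the bar runs from (276,183) to (278,232) in wrist frame w3, nearly aligned with the tool's x axis.

```bash
python3 - <<'E'
from h import *
f=load('w3');g=load('w2')
b=onz(f,[[276.2,182.7],[277.8,231.8]],.106);d=b[0]-b[1]
print(b.round(4),'mid',b.mean(0).round(4),'len',np.linalg.norm(d),'yaw',np.arctan2(d[1],d[0]))
for a,c in(((251.2,161.9),(276.2,182.7)),((255.2,200.9),(277.8,231.8)),((254.8,175.3),(227+300/6,156+245/6))): print(tri([g,f],[[a],[c]]))
E
```

```text
[[ 0.5826 -0.2074  0.106 ]
 [ 0.5546 -0.1811  0.106 ]] mid [ 0.5686 -0.1942  0.106 ] len 0.03838230433784458 yaw -0.7540826051516586
(array([ 0.57988366, -0.20457365,  0.08777403]), [np.float64(0.00018884677360605316), np.float64(0.0001888467736060495)])
(array([ 0.55083457, -0.17724301,  0.09188566]), [np.float64(1.4817576964964998e-05), np.float64(1.4817576964949078e-05)])
(array([ 0.56622778, -0.19120056,  0.06007884]), [np.float64(9.763661407231112e-05), np.float64(9.76366140723798e-05)])
```

```bash
python3 -m crank '{"travel":[[0.1,0.2,-3],[0.1,0.2,-6],[0.1,0.2,-9],[0.1,0.2,-11],[0.1,0.2,-12]],"turn":[[0,0,1.5],[0,0,1.5],[0,0,1.5],[0,0,1.5],[0,0,1.5]],"gripper":[0,0,0,0,0.2]}'
python3 -m crank '{"travel":[[0,0,0],[0,0,0],[0,0,0],[0,0,0],[0,0,0]],"turn":[[0,0,0],[0,0,0],[0,0,0],[0,0,0],[0,0,0]],"gripper":[0.5,0.7,0.9,1,1]}' 40
python3 -m crank '{"travel":[[0,0,0],[0,0,0],[0,0,0],[0,0,0],[0,0,0]],"turn":[[0,0,0],[0,0,0],[0,0,0],[0,0,0],[0,0,0]],"gripper":[1,1,1,1,1]}' 40
```

```text
clock: 2.4
position: [0.5669, -0.1924, 0.0813]
tool_rot: [3.141, -0.0, -0.756]
force: [-0.4, 0.1, 1.1]
grip_width: 0.0731
finger_force: 0.0
clock: 2.9
position: [0.5675, -0.1918, 0.0821]
tool_rot: [-3.141, -0.001, -0.755]
force: [-1.2, -1.3, 3.4]
grip_width: 0.0127
finger_force: 44.0
clock: 3.4
position: [0.5674, -0.1918, 0.0814]
tool_rot: [-3.141, -0.001, -0.755]
force: [0.9, -4.9, 4.9]
grip_width: 0.0128
finger_force: 44.1
```

```bash
python3 -m crank '{"travel":[[0,0,0],[0,0,0],[0,0,0],[0,0,0],[0,0,0]],"turn":[[0,0,5],[0,0,11],[0,0,17],[0,0,23],[0,0,28]],"gripper":[1,1,1,1,1]}' 40
python3 -c "
from workcell import bot
o=bot.observe();print(o['moment'],o['force'])"
python3 -m crank '{"travel":[[0,0,0],[0,0,0],[0,0,0],[0,0,0],[0,0,0]],"turn":[[0,0,5],[0,0,10],[0,0,14],[0,0,18],[0,0,18]],"gripper":[1,1,1,1,1]}' 40
python3 -c "
from workcell import bot
o=bot.observe();print(o['moment'],o['force'],o['tool_rot'])"
```

```text
clock: 3.9
position: [0.5677, -0.1911, 0.0815]
tool_rot: [-3.141, -0.001, -0.262]
force: [2.5, -1.8, 4.1]
grip_width: 0.013
finger_force: 44.0
[-0.17308936 -0.70214628 -0.06782711] [ 2.46877596 -1.84574354  4.07573184]
clock: 4.4
position: [0.5677, -0.1907, 0.0814]
tool_rot: [-3.141, -0.001, 0.049]
force: [4.5, 1.9, 4.2]
grip_width: 0.013
finger_force: 44.1
[ 0.5611273  -0.97373472 -0.17157563] [4.45154094 1.90024304 4.23728344] [-3.14056568e+00 -1.11287105e-03  4.92513892e-02]
```

```bash
python3 -m crank '{"travel":[[0,0,0],[0,0,0],[0,0,0],[0,0,0],[0,0,0]],"turn":[[0,0,2],[0,0,4],[0,0,5],[0,0,5],[0,0,5]],"gripper":[1,1,1,1,1]}' 40
python3 - <<'E'
from h import *
f=grab('top','t2')
o=bot.observe();print(o['moment'],o['force'],o['tool_rot'])
E
```

```text
clock: 4.9
position: [0.5674, -0.1908, 0.0813]
tool_rot: [-3.141, -0.0, 0.134]
force: [3.2, 3.9, 4.7]
grip_width: 0.0131
finger_force: 57.5
[ 0.88383283 -0.75719978 -1.11101302] [2.79883441 4.57601609 4.61541637] [-3.14071000e+00 -4.02928636e-04  1.34088816e-01]
```

```bash
python3 -m crank '{"travel":[[0,0,0],[0,0,0],[0,0,0],[0,0,0],[0,0,0]],"turn":[[0,0,-2],[0,0,-3],[0,0,-3],[0,0,-3],[0,0,-3]],"gripper":[1,1,0.6,0.2,0]}' 40
python3 -m crank '{"travel":[[0,0,2],[0,0,6],[0,0,10],[0,0,14],[0,0,16]],"turn":[[0,0,0],[0,0,0],[0,0,0],[0,0,0],[0,0,0]],"gripper":[0,0,0,0,0]}' 40
python3 - <<'E'
from h import *
bot.grab_frame('wrist')
f=grab('wrist','w4');o=bot.observe();print(o['position'],o['tool_rot'],o['qpos'].round(2))
cv2.imwrite('pics/k4.png',np.clip(f['pixels'][:,:,::-1].astype(int)*1.6,0,255).astype(np.uint8))
print(proj(f,[[.5674,-.1915,.106]]))
E
```

```text
clock: 5.45
position: [0.5666, -0.1916, 0.081]
tool_rot: [-3.142, 0.001, 0.083]
force: [1.3, -0.5, -0.2]
grip_width: 0.0561
finger_force: 0.0
clock: 5.95
position: [0.5677, -0.1919, 0.2446]
tool_rot: [3.14, -0.003, 0.083]
force: [0.6, -0.1, -0.3]
grip_width: 0.0857
finger_force: 0.0
[ 0.56805437 -0.1919662   0.24421187] [ 3.13989083 -0.0038504   0.08257626] [ 0.36  0.47 -0.19  1.65  0.1   1.02 -1.35]
[[279.16024565 196.83334698]]
```

View pics/k4.png

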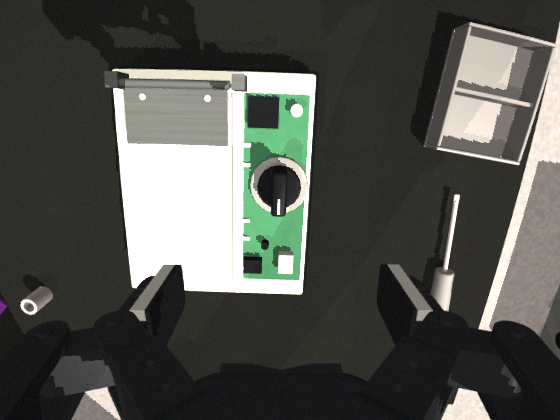

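The bar now lies parallel to the unit's x axis, with its end at (278,213) in the enhanced wrist picture. The flap's near edge runs from (127,144) to (228,146). Next I locate the flap and bed precisely, and the plate's rib.

```bash
python3 - <<'E'
from m import *
f=load('w4');t=load('top0');s=load('scene0')
px=[[127,144],[228,146],[124.5,90],[231,92]]
P=onz(f,px,.0705);print('flap',P.round(4).tolist(),'width',np.linalg.norm(P[0]-P[1]));d=P[0]-P[1];print('mid',P[:2].mean(0).round(4),'yaw',np.arctan2(-d[0],d[1]))
C=onz(f,[[316,74],[302,294],[132,292],[113,70]],.05);print('floor',C.round(4).tolist())
B=onz(f,[[280,168],[278,214]],.106);d=B[0]-B[1];print('bar',B.round(4).tolist(),np.arctan2(d[1],d[0]))
# floor edge yaw, knob check from tri top flap corners: crop px (97,400)&(202,402)->
k=100/400*1.33
T=[[273+97*133/400,157+100*100/300/1],[0,0]]
tf=[[273+95*133/400,157+(400-300)/3],[273+203*133/400,157+(403-300)/3]]
Q=onz(t,tf,.0705);print('flap top cam',Q.round(4).tolist(),'mid',Q.mean(0).round(4))
for a,b in zip(tf,px): print('tri',tri([t,f],[[a],[b]]))
# rib: top0 crop: top face corners (crop 5x from 155,180)
r=np.array([[180,152],[243,187],[228,222],[163,187]])/5+[155,180]
print('rib@.04 top',onz(t,r,.04).round(4).tolist(),onz(t,r,.04).mean(0).round(4))
r2=np.array([[155,68],[232,80],[226,98],[153,88]])/5+[330,195]
print('rib@.04 scene',onz(s,[[330+155/5,195+68/5],[330+235/5,195+80/5]],.04).round(4).tolist())
E
```

```text
flap [[0.5986, -0.0422, 0.0705], [0.604, -0.1396, 0.0705], [0.6483, -0.0414, 0.0705], [0.6533, -0.1402, 0.0705]] width 0.09754892031156201
mid [ 0.6013 -0.0909  0.0705] yaw 0.05520189626115786
floor [[0.6774, -0.2179, 0.05], [0.4392, -0.2284, 0.05], [0.4242, -0.0302, 0.05], [0.6669, -0.0211, 0.05]]
bar [[0.593, -0.1901, 0.106], [0.5515, -0.1918, 0.106]] 0.03921356077813682
flap top cam [[0.6014, -0.0403, 0.0705], [0.6008, -0.1357, 0.0705]] mid [ 0.6011 -0.088   0.0705]
tri (array([ 0.59996017, -0.04113765,  0.07020079]), [np.float64(0.001685957769083454), np.float64(0.0016859577690834314)])
tri (array([ 0.60278938, -0.13773984,  0.05866173]), [np.float64(0.0002591825186029217), np.float64(0.0002591825186028581)])
rib@.04 top [[0.5456, 0.2637, 0.04], [0.5273, 0.2288, 0.04], [0.5082, 0.236, 0.04], [0.5264, 0.2719, 0.04]] [0.5269 0.2501 0.04  ]
rib@.04 scene [[0.5217, 0.246, 0.04], [0.5331, 0.2878, 0.04]]
```

```bash
python3 -m crank '{"travel":[[0,4,1],[-1,9,2],[-2,14,2],[-2,19,2],[-2,24,2]],"turn":[[0,0,6],[0,0,13],[0,0,20],[0,0,27],[0,0,34]],"gripper":[0,0,0,0,0]}'
python3 -m crank '{"travel":[[0,4,0],[0,8,0],[-1,13,0],[-2,18,0],[-2.2,21.5,0]],"turn":[[0,0,6],[0,0,12],[0,0,18],[0,0,23],[0,0,23]],"gripper":[0,0,0,0,0]}'
python3 -m crank '{"travel":[[0,0,0],[0,0,0],[0,0,0],[0,0,0],[0,0,0]],"turn":[[0,0,0],[0,0,0],[0,0,0],[0,0,0],[0,0,0]],"gripper":[0,0,0,0,0]}'
python3 - <<'E'
from h import *
f=grab('wrist','w5');print(bot.observe()['qpos'].round(2))
E
```

```text
clock: 6.55
position: [0.5462, 0.0472, 0.2607]
tool_rot: [-3.141, 0.001, 0.681]
force: [0.9, 0.7, 0.1]
grip_width: 0.0856
finger_force: 0.0
clock: 7.05
position: [0.5234, 0.2634, 0.2604]
tool_rot: [-3.14, 0.001, 1.083]
force: [1.2, -1.0, 0.7]
grip_width: 0.0857
finger_force: 0.0
clock: 7.55
position: [0.5255, 0.2597, 0.2612]
tool_rot: [3.141, 0.0, 1.076]
force: [-0.7, 0.0, -0.4]
grip_width: 0.0851
finger_force: 0.0
[-0.19  0.47 -0.52  1.65  0.26  1.09 -1.28]
```

View pics/w5.png

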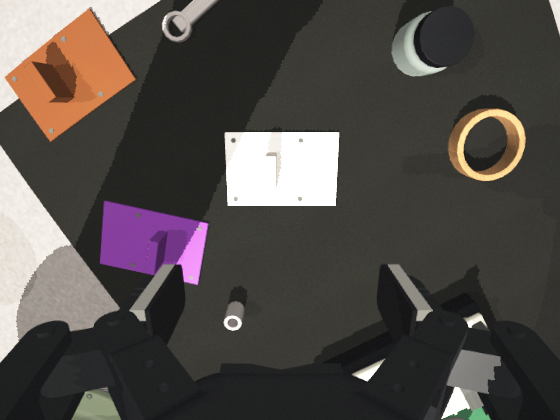

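Wrist view: the plate spans (226..338, 132..206) with its rib at (272,170), left of centre. So the rear edge is on the image's left and the front edge points along world yaw about -28°.

```bash
python3 - <<'E'
from m import *
f=load('w5')
q,a=quad(f,(282,170),70,thr=120);W=onz(f,q,.004);print(q.round(1).tolist(),a,W.round(4).tolist(),[round(float(np.linalg.norm(W[i]-W[i-1])),4) for i in range(4)])
c=W.mean(0)
i=[W[i]-W[i-1] for i in range(4)];L=[v if v[0]>0 else -v for v in i if np.linalg.norm(v)>.11];print('yaw',[np.arctan2(v[1],v[0]) for v in L],'c',c)
u=sum(L);u/=np.linalg.norm(u);O=c-.0125*u;n=np.array([-u[1],u[0],0]);print('origin',O)
for z in(.004,.04): print('rib pred',z,proj(f,[O+[0,0,z]-O*[0,0,1]+a*.006*u+b*.022*n for a in(-1,1) for b in(-1,1)]).round(1).tolist())
g=f['pixels'].min(2)
for r in range(148,194,4): print(r,g[r,258:292].tolist())
E
```

```text
[[338.6, 132.0], [335.2, 205.0], [227.4, 205.0], [224.4, 132.0]] 8106.5 [[0.6081, 0.2674, 0.004], [0.5655, 0.1883, 0.004], [0.4465, 0.2525, 0.004], [0.4894, 0.3314, 0.004]] [0.1349, 0.0898, 0.1352, 0.0898]
yaw [np.float64(-0.49441103299025607), np.float64(-0.4945701348133142)] c [0.52735989 0.25990054 0.004     ]
origin [0.51635726 0.26583283 0.004     ]
rib pred 0.004 [[266.4, 187.2], [266.0, 151.3], [276.1, 187.2], [276.0, 151.3]]
rib pred 0.04 [[265.1, 194.5], [264.6, 155.5], [275.7, 194.5], [275.6, 155.5]]
148 [255, 255, 255, 255, 255, 255, 255, 255, 255, 250, 237, 236, 237, 236, 236, 236, 237, 236, 236, 237, 236, 236, 236, 255, 255, 255, 255, 255, 255, 255, 255, 255, 255, 255]
152 [255, 255, 255, 255, 255, 255, 255, 255, 252, 239, 216, 188, 190, 192, 185, 186, 183, 185, 213, 212, 212, 215, 255, 255, 255, 255, 255, 255, 255, 255, 255, 255, 255, 255]
156 [255, 255, 255, 255, 255, 255, 255, 249, 243, 243, 244, 243, 241, 240, 240, 241, 242, 199, 178, 211, 212, 213, 213, 255, 255, 255, 255, 255, 255, 255, 255, 255, 255, 255]
160 [255, 255, 255, 255, 255, 255, 255, 255, 255, 255, 255,
[... 815 characters left out ...]

180 [255, 255, 255, 255, 255, 255, 255, 255, 255, 255, 255, 255, 255, 255, 255, 255, 255, 255, 197, 209, 255, 255, 255, 255, 255, 255, 255, 255, 255, 255, 255, 255, 255, 255]
184 [255, 255, 255, 255, 255, 255, 255, 255, 255, 255, 255, 255, 255, 255, 255, 255, 255, 255, 200, 255, 255, 255, 255, 255, 255, 255, 255, 255, 255, 255, 255, 255, 255, 255]
188 [255, 255, 255, 255, 255, 255, 255, 255, 255, 255, 255, 255, 255, 255, 255, 255, 255, 255, 249, 255, 255, 255, 255, 255, 255, 255, 255, 255, 255, 255, 255, 255, 255, 255]
192 [255, 255, 255, 255, 255, 255, 255, 254, 255, 255, 255, 255, 255, 255, 255, 255, 255, 255, 255, 255, 255, 255, 255, 255, 255, 255, 255, 255, 255, 255, 255, 255, 255, 255]
```

```bash
python3 -m crank '{"travel":[[-0.4,0.3,-4],[-0.9,0.6,-8],[-0.9,0.6,-12],[-0.9,0.6,-16],[-0.9,0.6,-19]],"turn":[[0,0,0],[0,0,0],[0,0,0],[0,0,0],[0,0,0]],"gripper":[0,0,0,0,0]}'
python3 -m crank '{"travel":[[0,0,-2],[0,0,-4],[0,0,-5.5],[0,0,-6.2],[0,0,-6.2]],"turn":[[0,0,0],[0,0,0],[0,0,0],[0,0,0],[0,0,0]],"gripper":[0,0,0,0,0]}'
```

```text
clock: 8.1
position: [0.5157, 0.2659, 0.0691]
tool_rot: [-3.141, 0.001, 1.077]
force: [0.7, -0.3, 0.3]
grip_width: 0.0851
finger_force: 0.0
clock: 8.6
position: [0.5159, 0.2665, 0.0088]
tool_rot: [-3.141, 0.001, 1.077]
force: [0.1, 1.5, -0.1]
grip_width: 0.0854
finger_force: 0.0
```

```bash
python3 -m crank '{"travel":[[0,0,0],[0,0,0],[0,0,0],[0,0,0],[0,0,0]],"turn":[[0,0,0],[0,0,0],[0,0,0],[0,0,0],[0,0,0]],"gripper":[0.4,0.7,0.9,1,1]}' 80
python3 -m crank '{"travel":[[0,0,0],[0,0,0],[0,0,0.1],[0,0,0.5],[0,0,1]],"turn":[[0,0,0],[0,0,0],[0,0,0],[0,0,0],[0,0,0]],"gripper":[1,1,1,1,1]}' 80
```

```text
clock: 9.1
position: [0.5163, 0.2667, 0.0096]
tool_rot: [3.141, -0.0, 1.077]
force: [-0.3, -0.9, 0.3]
grip_width: 0.0125
finger_force: 0.0
clock: 9.6
position: [0.516, 0.2666, 0.0194]
tool_rot: [-3.141, 0.0, 1.078]
force: [-1.1, 0.1, -1.6]
grip_width: 0.011
finger_force: 77.9
```

```bash
python3 -m crank '{"travel":[[0,0,4],[0,0,8],[0,-3,12],[0,-6,14],[0,-10,15]],"turn":[[0,0,0],[0,0,4],[0,0,8],[0,0,12],[0,0,16]],"gripper":[1,1,1,1,1]}' 80
python3 -m crank '{"travel":[[0,-4,0],[0,-8,0],[-0.5,-13,0],[-0.7,-18,0],[-0.7,-22,0]],"turn":[[0,0,4],[0,0,8],[0,0,12],[0,0,14.7],[0,0,14.7]],"gripper":[1,1,1,1,1]}' 80
python3 -m crank '{"travel":[[0,-2,0],[0,-3.9,-2],[0,-3.9,-5],[0,-3.9,-6],[0,-3.9,-6]],"turn":[[0,0,0],[0,0,0],[0,0,0],[0,0,0],[0,0,0]],"gripper":[1,1,1,1,1]}' 80
python3 - <<'E'
from h import *
f=grab('wrist','w6');o=bot.observe();print(o['position'],o['tool_rot'],o['force'])
E
```

```text
clock: 10.1
position: [0.5166, 0.167, 0.1718]
tool_rot: [3.139, -0.002, 1.362]
force: [0.5, -0.4, -3.1]
grip_width: 0.0109
finger_force: 78.6
clock: 10.6
position: [0.5084, -0.0563, 0.1697]
tool_rot: [-3.141, 0.001, 1.614]
force: [-0.2, 1.2, -3.1]
grip_width: 0.0106
finger_force: 78.6
clock: 11.1
position: [0.5085, -0.0917, 0.1086]
tool_rot: [-3.14, -0.001, 1.614]
force: [-0.3, 0.6, -1.3]
grip_width: 0.0112
finger_force: 78.4
[ 0.50918421 -0.09160655  0.10968178] [-3.14109954e+00 -3.68868373e-04  1.61439767e+00] [ 0.84667863  0.93373284 -1.97376084]
```

View pics/w6.png

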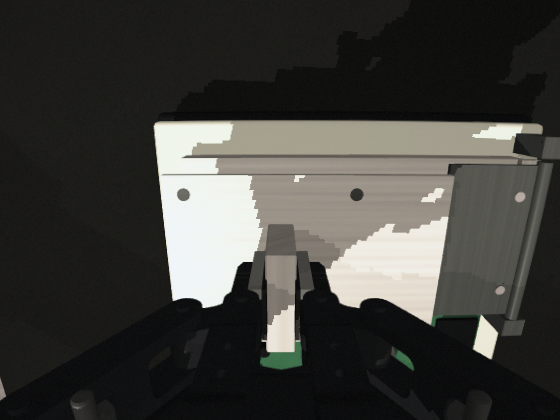

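Wrist view: the plate is held level over the bed, rear +y corner at (162,175) and front +y corner at about (453,176). The flap's +y edge runs from about (450,164) to (536,165), and the floor's +y edge lies at row 123.

```bash
python3 - <<'E'
from m import *
f=load('w6');g=cv2.cvtColor(f['pixels'],cv2.COLOR_RGB2GRAY)
def rows(cols,r0,r1):
    out=[]
    for c in cols:
        d=np.diff(cv2.GaussianBlur(g,(3,3),0)[r0:r1,c].astype(float));i=int(np.argmax(abs(d)));out.append((c,r0+i+.5,round(d[i])))
    return out
F=rows(range(245,480,25),112,132);P=rows(range(170,440,30),166,184);L=rows(range(460,520,10),158,174)
for n,S,z in(('floor',F,.05),('plate',P,.104),('flap',L,.0735)):
    W=onz(f,[s[:2] for s in S],z);k=np.polyfit(W[:,0],W[:,1],1);print(n,S,'yaw',round(np.arctan(k[0]),4),'y at x=.55',np.polyval(k,.55).round(4),'res',np.abs(np.polyval(k,W[:,0])-W[:,1]).max().round(4))
# plate front edge & rear edge columns
def cols(rws,c0,c1):
    return [(c0+int(np.argmax(abs(np.diff(cv2.GaussianBlur(g,(3,3),0)[r,c0:c1].astype(float)))))+.5,r) for r in rws]
for n,S in(('front',cols(range(190,310,15),425,462)),('rear',cols(range(185,290,15),155,185))):
    W=onz(f,S,.104);k=np.polyfit(W[:,1],W[:,0],1);print(n,S,'yaw',-np.arctan(k[0]).round(4),'x at y=-.091',np.polyval(k,-.091).round(4))
E
```

```text
floor [(245, 119.5, 50), (270, 119.5, 51), (295, 119.5, 51), (320, 119.5, 50), (345, 120.5, 48), (370, 120.5, 50), (395, 120.5, 55), (420, 120.5, 49), (445, 121.5, 52), (470, 121.5, 51)] yaw 0.0425 y at x=.55 -0.0234 res 0.0003
plate [(170, 175.5, 34), (200, 175.5, 36), (230, 174.5, 56), (260, 172.5, -15), (290, 172.5, -16), (320, 172.5, -16), (350, 172.5, -15), (380, 173.5, -20), (410, 173.5, -18)] yaw 0.0545 y at x=.55 -0.0447 res 0.0006
flap [(460, 163.5, -43), (470, 163.5, -32), (480, 163.5, -30), (490, 163.5, -29), (500, 163.5, -29), (510, 163.5, -28)] yaw 0.0557 y at x=.55 -0.0457 res 0.0
front [(443.5, 190), (449.5, 205), (447.5, 220), (445.5, 235), (442.5, 250), (440.5, 265), (437.5, 280), (435.5, 295)] yaw 0.0837 x at y=-.091 0.5883
rear [(159.5, 185), (160.5, 200), (162.5, 215), (164.5, 230), (165.5, 245), (167.5, 260), (169.5, 275)] yaw 0.046 x at y=-.091 0.4534
```

```bash
python3 -m crank '{"travel":[[0,-0.2,-1],[0,-0.28,-2],[0,-0.28,-2.8],[0,-0.28,-3.1],[0,-0.28,-3.1]],"turn":[[0,0,0],[0,0,0],[0,0,0],[0,0,0],[0,0,0]],"gripper":[1,1,1,1,1]}' 80
python3 -m crank '{"travel":[[0,0,-0.1],[0,0,-0.2],[0,0,-0.3],[0,0,-0.4],[0,0,-0.4]],"turn":[[0,0,0],[0,0,0],[0,0,0],[0,0,0],[0,0,0]],"gripper":[1,1,1,1,1]}' 80
python3 -c "
from workcell import bot
o=bot.observe();print(o['position'],o['force'],o['moment'])"
```

```text
clock: 11.65
position: [0.5089, -0.0949, 0.0778]
tool_rot: [-3.141, -0.0, 1.614]
force: [-0.4, -0.2, -1.7]
grip_width: 0.0109
finger_force: 78.6
clock: 12.15
position: [0.5091, -0.0951, 0.0742]
tool_rot: [-3.142, 0.0, 1.613]
force: [-0.3, 0.3, -2.1]
grip_width: 0.0107
finger_force: 78.6
[ 0.50911131 -0.09514911  0.07423311] [-0.28597673  0.27134956 -2.09954855] [ 0.05230788 -0.00597351  0.00634118]
```

```bash
python3 -m crank '{"travel":[[0,0,-0.05],[0,0,-0.1],[0,0,-0.1],[0,0,-0.1],[0,0,-0.1]],"turn":[[0,0,0],[0,0,0],[0,0,0],[0,0,0],[0,0,0]],"gripper":[1,1,1,1,1]}' 80
python3 -m crank '{"travel":[[0,0,-0.05],[0,0,-0.1],[0,0,-0.1],[0,0,-0.1],[0,0,-0.1]],"turn":[[0,0,0],[0,0,0],[0,0,0],[0,0,0],[0,0,0]],"gripper":[1,1,1,1,1]}' 80
python3 -c "
from workcell import bot
o=bot.observe();print(o['position'],o['force'],o['moment'])"
```

```text
clock: 12.65
position: [0.5092, -0.0951, 0.0734]
tool_rot: [3.141, 0.0, 1.613]
force: [0.5, 1.1, 2.0]
grip_width: 0.0105
finger_force: 79.2
clock: 13.15
position: [0.5092, -0.0951, 0.0723]
tool_rot: [3.142, 0.0, 1.613]
force: [-0.7, -0.5, 3.6]
grip_width: 0.0107
finger_force: 79.3
[ 0.50919007 -0.09513398  0.07231106] [-0.72882805 -0.48805711  3.6494023 ] [-0.04269179  0.16977231  0.01998989]
```

```bash
python3 -m crank '{"travel":[[0.5,0.02,0],[1,0.04,0],[1.4,0.06,0],[1.7,0.07,0],[1.9,0.08,0]],"turn":[[0,0,0],[0,0,0],[0,0,0],[0,0,0],[0,0,0]],"gripper":[1,1,1,1,1]}' 80
python3 - <<'E'
from h import *
o=bot.observe();print(o['position'],o['force'],o['moment'])
E
```

```text
clock: 13.65
position: [0.5284, -0.0942, 0.0722]
tool_rot: [-3.141, -0.0, 1.613]
force: [-1.5, 0.3, 2.7]
grip_width: 0.011
finger_force: 79.3
[ 0.52841075 -0.09423753  0.07220956] [-1.50776107  0.30622888  2.74341351] [0.02350952 0.52478932 0.01848863]
```

```bash
python3 -m crank '{"travel":[[0.4,0.02,0],[0.9,0.04,0],[1.4,0.06,0],[1.8,0.07,0],[2,0.08,0]],"turn":[[0,0,0],[0,0,0],[0,0,0],[0,0,0],[0,0,0]],"gripper":[1,1,1,1,1]}' 80
python3 - <<'E'
from h import *
o=bot.observe();print(o['position'],o['force'],o['moment'])
f=grab('wrist','w7');grab('scene','s7');grab('top','t7')
g=cv2.GaussianBlur(cv2.cvtColor(f['pixels'],cv2.COLOR_RGB2GRAY),(3,3),0).astype(float)
# predicted flap near edge for level and lifted (0.1 rad) flap, and plate front edge if on top
z=o['position'][2]-.0736
R=lambda x,y,h:[.551+x*.999-y*.042,-.093+x*.042+y*.999,.064+z+h]
ys=np.linspace(-10,46,8)/1000
for n,x,h in(('underside level',.05,.0065),('upper level',.05,.0095),('lift .1',.0503,.015),('plate edge if on top',o['position'][0]+.08-.551,.004)):
    print(n,proj(f,[R(x,y,h) for y in ys]).round(0).astype(int).tolist())
p=proj(f,[R(.05,y,.0095) for y in ys])
for c,r in p:
    r=int(round(r));c=int(round(c));print(r,c,g[r,c-16:c+17].astype(int).tolist())
E
```

```text
clock: 14.15
position: [0.5486, -0.0935, 0.0723]
tool_rot: [3.141, -0.0, 1.613]
force: [-3.0, 0.0, 3.0]
grip_width: 0.0107
finger_force: 79.3
[ 0.5486018  -0.0934579   0.07225212] [-3.0294064   0.02378586  2.96821738] [ 0.00608449  0.5630165  -0.00789817]
underside level [[385, 283], [387, 268], [389, 253], [390, 238], [392, 222], [394, 205], [395, 188], [397, 171]]
upper level [[387, 286], [389, 271], [391, 256], [392, 240], [394, 224], [396, 207], [398, 190], [399, 172]]
lift .1 [[391, 292], [393, 276], [395, 261], [397, 245], [399, 228], [401, 211], [403, 193], [405, 175]]
plate edge if on top [[437, 280], [440, 265], [442, 251], [444, 235], [447, 220], [449, 204], [452, 187], [454, 170]]
286 387 [221, 221, 221, 221, 222, 221, 221, 221, 221, 220, 220, 220, 220, 220, 220, 211, 157, 76, 49, 66, 76, 77, 78, 78, 78, 77, 77, 76, 76, 76, 77, 78, 79]
271 389 [232, 233, 233, 233, 232, 233, 233, 233, 233, 234, 236, 237, 237, 237, 235, 205, 128, 64, 59, 77, 85, 87, 87, 87, 86, 85, 84, 83, 84, 85, 86, 87, 87]
256 391 [232, 232, 232, 232, 232, 232, 232, 232, 232, 231, 231, 231, 231, 231, 228,
[... 161 characters left out ...]
5, 162, 86, 43, 42, 47, 48, 48, 47, 47, 46, 46, 45, 46, 46, 47, 50, 61]
224 394 [146, 146, 147, 146, 145, 145, 146, 153, 179, 215, 233, 235, 235, 235, 232, 198, 120, 52, 35, 42, 46, 47, 47, 47, 47, 47, 47, 46, 46, 46, 46, 47, 47]
207 396 [145, 145, 145, 145, 145, 145, 145, 146, 145, 145, 145, 144, 145, 145, 143, 118, 66, 35, 38, 45, 47, 47, 48, 47, 47, 46, 45, 46, 46, 46, 47, 47, 47]
190 398 [147, 147, 146, 146, 147, 147, 147, 147, 147, 147, 147, 148, 148, 147, 140, 105, 54, 32, 40, 46, 47, 47, 47, 47, 47, 46, 45, 46, 46, 46, 47, 47, 46]
172 399 [141, 141, 141, 141, 141, 142, 141, 141, 141, 142, 142, 142, 142, 142, 141, 128, 87, 42, 32, 41, 47, 47, 47, 47, 48, 47, 46, 46, 46, 46, 46, 46, 47]
```

```bash
python3 - <<'E'
from h import *
f=load('w7');g=cv2.GaussianBlur(cv2.cvtColor(f['pixels'],cv2.COLOR_RGB2GRAY),(3,3),0).astype(int)
R=lambda x,y,h:[.551+x*.999-y*.042,-.093+x*.042+y*.999,.0627+h]
for n,y,h in(('plate45',.045,.004),('flap48',.048,.0095),('bed50',.05,0)):
    print(n,proj(f,[R(x,y,h) for x in(-.03,0,.03,.06,.08)]).round(1).tolist())
for c in(180,230,300,340,375,410,425,450):print(c,'rows145+',g[145:192,c].tolist())
E
```

```text
plate45 [[218.7, 171.8], [285.1, 171.7], [351.4, 171.9], [416.6, 172.2], [458.9, 172.6]]
flap48 [[216.1, 167.3], [285.3, 167.2], [354.4, 167.4], [422.3, 167.8], [466.2, 168.2]]
bed50 [[219.8, 159.4], [285.1, 159.3], [350.3, 159.5], [414.5, 160.0], [456.1, 160.4]]
180 rows145+ [158, 158, 158, 158, 158, 158, 158, 158, 158, 158, 158, 148, 122, 97, 90, 114, 176, 226, 240, 241, 242, 242, 242, 242, 230, 195, 164, 151, 135, 139, 189, 232, 242, 242, 242, 242, 242, 242, 243, 243, 243, 243, 239, 209, 153, 115, 107]
230 rows145+ [159, 159, 159, 159, 159, 159, 159, 159, 160, 159, 155, 137, 109, 93, 91, 126, 198, 237, 238, 238, 239, 234, 209, 172, 154, 153, 153, 148, 130, 138, 194, 236, 241, 241, 240, 240, 241, 242, 242, 242, 242, 242, 242, 242, 241, 241, 241]
300 rows145+ [159, 159, 159, 159, 159, 159, 159, 159, 159, 159, 151, 127, 101, 91, 90, 102, 128, 141, 142, 144, 167, 213, 237, 238, 222, 185, 157, 145, 127, 134, 190, 226, 221, 204, 182, 171, 166, 155, 150, 149, 149, 148, 147, 146, 147, 146, 145]
340 rows145+ [158, 159, 159, 158, 158, 158, 158, 158, 158, 159, 153, 130, 104, 93, 94, 108, 129
[... 365 characters left out ...]
47, 147, 147, 147, 147, 148, 147]
410 rows145+ [158, 158, 158, 158, 158, 158, 158, 158, 158, 158, 153, 135, 108, 93, 93, 106, 125, 135, 137, 139, 140, 132, 99, 59, 44, 45, 46, 46, 46, 46, 46, 46, 46, 46, 45, 46, 46, 46, 46, 46, 46, 46, 45, 45, 46, 46, 46]
425 rows145+ [157, 157, 157, 157, 157, 157, 157, 157, 157, 158, 155, 138, 110, 93, 92, 103, 122, 134, 137, 138, 140, 135, 105, 64, 45, 46, 48, 48, 48, 48, 48, 48, 48, 48, 47, 47, 48, 47, 47, 46, 47, 47, 47, 47, 47, 48, 48]
450 rows145+ [157, 157, 157, 157, 157, 157, 156, 156, 156, 157, 157, 144, 115, 94, 90, 98, 117, 133, 137, 137, 139, 137, 112, 67, 44, 44, 47, 47, 47, 47, 47, 47, 47, 47, 47, 47, 47, 47, 47, 47, 47, 48, 47, 47, 47, 47, 47]
```

```bash
python3 -m crank '{"travel":[[0,0.1,-0.05],[0,0.1,-0.15],[0,0.1,-0.3],[0,0.1,-0.4],[0,0.1,-0.45]],"turn":[[0,0,0],[0,0,0],[0,0,0],[0,0,0],[0,0,0]],"gripper":[1,1,1,1,1]}' 80
python3 -m crank '{"travel":[[0,0,0],[0,0,0],[0,0,0],[0,0,0],[0,0,0]],"turn":[[0,0,0],[0,0,0],[0,0,0],[0,0,0],[0,0,0]],"gripper":[1,1,1,1,1]}' 80
python3 -c "
from workcell import bot
o=bot.observe();print(o['position'],o['force'],o['moment'])"
```

```text
clock: 14.8
position: [0.5484, -0.0926, 0.0679]
tool_rot: [3.141, 0.0, 1.613]
force: [1.3, -1.9, 6.8]
grip_width: 0.011
finger_force: 79.9
clock: 15.3
position: [0.5484, -0.0927, 0.068]
tool_rot: [3.141, 0.0, 1.613]
force: [1.6, -1.9, 6.8]
grip_width: 0.0105
finger_force: 79.9
[ 0.54843585 -0.09266167  0.06796708] [ 1.56182373 -1.93751454  6.78498516] [-0.45902074 -0.26890851 -0.04590937]
```

```bash
python3 - <<'E'
from h import *
f=grab('wrist','w8');g=cv2.GaussianBlur(cv2.cvtColor(f['pixels'],cv2.COLOR_RGB2GRAY),(3,3),0).astype(int)
z=-.0057
R=lambda x,y,h:[.551+x*.999-y*.042,-.093+x*.042+y*.999,.064+z+h]
ys=[-.01,.01,.03,.046]
for c,r in proj(f,[R(.05,y,.0095) for y in ys]):
    r=int(round(r));c=int(round(c));d=np.diff(g[r,c-20:c+20]);print('flap edge col pred',c,'seen',c-20+np.argmin(d)+.5)
for n,y,h,xs in(('flap48',.048,.0095,(.06,.07)),('bed50',.05,0,(0,.03)),('plate45',.045,.004,(0,.03)),('floor70',.07,-.014,(0,.03))):
    for x in xs:
        c,r=proj(f,[R(x,y,h)])[0];i=int(round(r));print(n,round(r,1),g[i-8:i+9,int(round(c))].tolist())
print('floor if unsunk',proj(f,[[*R(0,.07,0)[:2],.05]])[0])
t=grab('top','t8');x,y=proj(t,[[.567,-.191,.1]])[0].astype(int);p=t['pixels'][y-12:y+13,x-12:x+13].max(2)
print(x,y);print('\n'.join(' '.join(f'{v:3d}' for v in r) for r in p))
E
```

```text
flap edge col pred 387 seen 387.5
flap edge col pred 392 seen 391.5
flap edge col pred 396 seen 395.5
flap edge col pred 399 seen 399.5
flap48 169.6 [108, 126, 136, 138, 139, 141, 132, 97, 56, 44, 47, 47, 47, 47, 47, 47, 47]
flap48 169.8 [104, 124, 136, 137, 138, 140, 135, 104, 58, 43, 46, 46, 46, 46, 46, 46, 46]
bed50 161.1 [159, 159, 159, 158, 147, 118, 96, 90, 94, 110, 132, 142, 142, 143, 146, 148, 149]
bed50 161.2 [158, 158, 159, 159, 146, 116, 95, 90, 97, 115, 133, 139, 139, 141, 143, 144, 146]
plate45 173.4 [142, 143, 146, 148, 149, 149, 150, 147, 129, 111, 122, 141, 145, 144, 144, 144, 146]
plate45 173.6 [141, 143, 145, 146, 147, 148, 145, 130, 113, 119, 137, 143, 143, 142, 144, 146, 149]
floor70 115.5 [10, 11, 11, 11, 11, 12, 13, 24, 58, 105, 138, 151, 155, 156, 157, 158, 159]
floor70 115.8 [10, 11, 12, 12, 12, 12, 13, 21, 53, 100, 136, 151, 155, 155, 156, 157, 159]
floor if unsunk [285.25514267 115.82091716]
363 202
129 133 133 128 133 126 135 133 138 135 131 129 135 138 133 138 138 138 141 140 133 133 136 138 137
128 129 131 133 128 133 127 134 133 134 136 129 139 140 133 1
[... 1638 characters left out ...]

120 118 122 120 124 121 125 123 121 127 123 120 121 126 120 126 131 131 132 130 128 137 134 134 133
120 119 123 121 127 127 124 121 124 124 130 128 118 125 127 127 129 128 129 126 130 128 131 129 135
123 120 115 123 119 121 127 122 125 123 126 122 123 126 124 127 134 124 131 127 128 128 130 130 133
122 122 120 119 121 125 125 121 121 125 126 127 121 124 122 125 119 128 129 132 129 136 133 130 136
119 118 124 121 119 126 127 122 124 122 123 125 127 121 122 126 128 128 126 129 128 129 131 134 131
125 124 118 122 121 119 120 121 122 125 122 125 125 122 126 124 122 127 130 134 127 129 136 129 127
117 120 123 119 121 123 123 119 123 122 125 122 124 125 127 122 125 124 126 130 127 131 131 127 131
```

```bash
python3 -c "
from workcell import bot
print(bot.job_done())"
```

```text
the job is handed in; nothing more can be done
None
```

I handed the job in at about 15.4 s: the knob is off at its stop, and the plate is centred about 27 mm under the level flap, still gripped and pressed with the unit sunk about 5.7 mm; I got no verdict back, and the arm hid the knob from my last check.

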